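# Feed the rechargeable cell into the desk charger

## Task

Put the green rechargeable cell on charge: hold it level across the charger's hopper, just above the rim, with its yellow-banded end towards the yellow side, and let go so that it drops through and slides out by itself into the open charging cradle at the foot, still that way round. Leave the red cell, which must not be charged, lying where it is.

Things in the scene. Friction and masses are not known exactly. Their poses are not given: they have to be found in the camera images.
- green_cell: rechargeable cell lying on its side: cylinder 34 mm in diameter, 60 mm long, green sleeve, 150 g; a 14 mm yellow band and a steel button mark its positive end. Origin mid-cell on its axis; x runs along the cell to the yellow end. It starts in a black rubber rest 46 mm along the cell by 30 across, 7 high, narrower than the cell; its axis is 21 mm above the desk. Grip across the middle
- green_cell_plus (a point): the middle of the steel button at the yellow-banded end of the green cell, 31.5 mm from the cell's origin along its x axis
- charger: fixed desk charger, 165 x 112 x 116 mm: light grey base, funnel-shaped hopper on top, slippery ramp inside going down to its +x, yellow side at +y, dark side at -y. Origin on the desk under its middle, z up. The cell, lying along y, drops through the hopper and comes out under its front into a cradle, open above, 68 mm wide with a stop wall; there it lies with its axis at x 55, z 39 mm
- charger_hopper (a point): middle of the hopper's mouth, level with its front and back rims (its yellow and dark sides rise 12 mm higher): at x -30, y 0, z 104 mm from the charger's origin, axes as the charger's. Mouth 72 mm along x, 100 along y, narrowing to 38 x 68. Let go with the cell's middle about 25 mm above this point, the cell level along y, yellow end to +y, so that open fingers clear the rims
- red_cell: a cell of the same size and shape but with a red sleeve (and the same yellow band), lying in a black rubber rest of its own; to be left alone. Origin and axes as for the green cell
There are look-alikes about, which are no part of the job. What is shaped like the green_cell but blue is not meant. Of the things that look like the charger, the smaller one is meant.

How it is judged:
By the outcome, as a careful person would: the job done as asked, in the order asked, and still so for the second after the job is handed in, with the robot touching nothing.
It also fails if it takes over 42 s, if anything falls off the work surface, if the arm or the gripper's body presses on something with over 40 N, if the wrist force passes 120 N, or if a joint passes its speed limit or range.

## Robot

A 6-joint arm with a two-finger parallel gripper is mounted at the origin on the work surface. World frame = base frame: x ahead of the robot, y to its left, z up, the work surface at z = 0. Lengths are in mm, angles in rad, forces in N, time in s.
With the tool pointing down it reaches from about 275 to 850 mm from the base axis. Payload 5.2 kg.
Tool frame: the origin (TCP) lies at the centre of the arm's flange, where the gripper is bolted on; the fingertips stand 173 mm ahead of it and the grasp point (between the pads) lies 155 mm ahead of it; y points along the fingers, x is the direction in which the jaws open and shut, and the axes are right-handed (so a half turn about y gives the same grasp; the last joint's range is limited). The gripper opens to 85 mm and grips with 20 to 120 N. Pads are 22 mm wide; open, the fingers measure 114 mm over their backs; the gripper's body (76 mm by 85 mm) begins 54 mm behind the grasp point. The pads swing forward as they close: fully open they stand 13 mm farther back than shut.
Start: joints at [-1.383, 0.259, 1.535, -0, 1.348, -0.203], TCP at [209.531, -508.53, 404.71] pointing down, gripper open.
Joint ranges: [-3.14, 3.14], [-0.91, 2.08], [0.19, 2.58], [-1.22, 4.36], [0.22, 2.71], [-3.12, 3.12]. Speed limits (rad/s): [2.57, 2.57, 3.14, 3.14, 3.14, 3.14].

## Interface

Orientations are given as [roll, pitch, yaw] about the fixed x, y, z axes, in that order (R = Rz(yaw) Ry(pitch) Rx(roll)).
In Python, from plant import arm, imaging gives the robot as it stands.
- The arm moves only by the tool arm_command, never from a script. Its argument "steps" is a list of rows, each a list of 2 entries, a list of its own where there are three numbers: the shift along the tool's x, y, z in m, then the turn about the tool's y in degrees. A call has 1 to 5 rows; each row shifts and turns the commanded pose from where the row before left it, along the tool's axes as they then stand; what a row does not reach is not made up. A row lasts 1/12 s, in which the tool goes at most 41.7 mm and 7.16 degrees, less where a joint would pass 70% of its speed; a pose out of reach is approached as far as the arm can. A call is refused whole if a number of a shift passes 0.0417 or a number of a turn 7.16, either way. A call with a gripper value outside its range is refused whole. "claw" is the finger opening in m, from 0 to 0.0854, set as the call begins (left out, the last holds). The fingers move at their own pace and stop on an object; the grip force is fixed at half the most. Time passes only in rows, so rows that do not move let the fingers close. It gives the time, the measured TCP pose, the force and the opening at its end, in the units of the state.
- arm.get_state(): the state, without advancing time (a new reading comes with each control period).
- imaging.snapshot(name): name is "scene" or "top" or "wrist"; returns (picture, depth): 384x512x3 uint8, red, green, blue; 384x512 float32, mm along the optical axis (not along the pixel's ray), 0 where there is no reading.
- imaging.calibration(name): a dict with "fov_y" (degrees; the focal length in pixels is half the picture's height over the tangent of half this angle, whatever the lens; pixels are square), "cx", "cy" (the principal point, pixels), "distortion" ([k1, k2, p1, p2, k3] as OpenCV has them; the pictures are not rectified), "eye" and "orientation" of the camera in the world; the wrist camera has in their place "mount" (4x4, takes a point from camera to tool coordinates, whose origin is the TCP and whose axes are the tool frame's). Camera axes: x right, y down, z forward; pixel columns grow to the right and rows downward; lengths in mm; the calibration is good to about 2 mm. A picture is of the moment at which its call begins: read the wrist's pose just before it. calibration takes no time and is no camera call.
- arm.finish_job(): hands the job in, once; it reports no verdict.
The state is a dict: "time_s": time; "q": joint angles; "dq": joint speeds; "joint_torque": joint torques, N m; "eef_pos": TCP position; "tool_rot": TCP orientation; "wrist_force": force on the tool from outside, world axes, zero at the start; "ft_torque": the same for the moment, N m; "width": opening from 0.0 (shut) to 1.0 (fully open).
Only numpy, scipy, OpenCV 4.12 (cv2) and the standard library are available. Lean on these libraries where they do the work, as an engineer would, in place of code of your own. Each camera call takes 0.05 s, during which the arm holds its last target.

## Working session

There is one attempt and no reset: what is moved stays moved. The work goes in short steps, Python scripts to look and compute and a tool call to move; the robot and the scene stay as the last step left them, time stands still between calls to the robot, and variables do not carry over. Pictures are saved under pics/ and viewed, and the job is handed in when it is done.

Besides the shell and the picture viewer there is one more tool, called after "Emit:" as name(argument=value, ...) on one line, values as JSON. arm_command: Moves the arm, as the interface text tells. Its arguments: {"type":"object","properties":{"steps":{"type":"array"},"claw":{"type":"number"}},"required":["steps"]}

```bash
ls; mkdir -p pics; python3 - <<'E'
from plant import arm, imaging
import cv2
for n in ["scene","top"]:
    p,d=imaging.snapshot(n); cv2.imwrite(f"pics/{n}0.png",p[:,:,::-1]); 
    import numpy as np; np.save(f"{n}0.npy",d); np.save(f"{n}0c.npy",p); print(imaging.calibration(n))
print(imaging.calibration("wrist")); print(arm.get_state())
E
```

```text
pics
{'fov_y': 48.04243009353553, 'cx': 257.88430591984195, 'cy': 191.39992730589952, 'distortion': array([-0.05095401,  0.        ,  0.        ,  0.        ,  0.        ]), 'eye': array([ 878.05395224, -652.25846258,  944.73682658]), 'orientation': array([-2.42832318, -0.01741074,  0.63584115])}
{'fov_y': 53.76005953157733, 'cx': 258.26905348485263, 'cy': 195.71017933515006, 'distortion': array([-0.09701022,  0.        ,  0.        ,  0.        ,  0.        ]), 'eye': array([363.43297228, -44.77670747, 861.30243101]), 'orientation': array([-3.04535871, -0.01511945, -1.59941514])}
{'fov_y': 63.864762649721584, 'cx': 258.47777926138883, 'cy': 190.72515443562403, 'distortion': array([0.02403599, 0.        , 0.        , 0.        , 0.        ]), 'mount': array([[ 9.99999737e-01,  2.61650699e-04,  6.77096179e-04,
         6.79201886e-01],
       [-5.87468870e-04, -2.56185338e-01,  9.66627502e-01,
         3.15636264e+01],
       [ 4.26380875e-04, -9.66627645e-01, -2.56185117e-01,
         6.57313328e+01],
       [ 0.00000000e+00,  0.00000000e+00,  0.00000000e+00,
         1.00000000e+00]])}
{'time_s': 0.1, 'q': array([-1.38279931e+00,  2.59305168e-01,  1.53594658e+00,  1.23411479e-05,
        1.34798204e+00, -2.02813264e-01]), 'dq': array([ 2.93105574e-04, -8.93520549e-04, -2.19450995e-03,  8.51051254e-04,
        8.06817459e-05,  8.63194822e-04]), 'joint_torque': array([ 3.29227296e-03, -4.46968460e+01, -2.91245806e+01, -2.15265554e-04,
        6.16101359e-03,  3.16793580e-05]), 'eef_pos': array([ 209.49956057, -508.34883266,  403.94957338]), 'tool_rot': array([-1.57045397,  0.00160508, -1.17998851]), 'wrist_force': array([0.09930478, 0.24265176, 0.39178177]), 'ft_torque': array([0.02259991, 0.0061272 , 0.0018602 ]), 'width': 0.9976367094523203}
```

View pics/scene0.png

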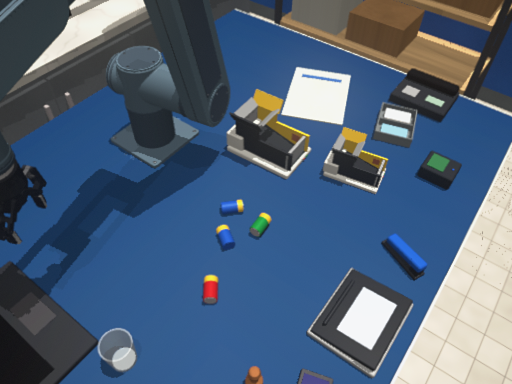

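View pics/top0.png

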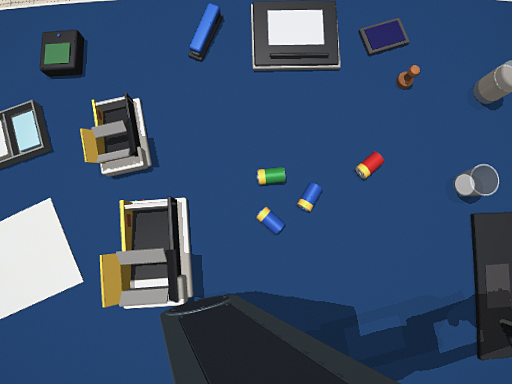

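Top view: candidates are the green cell at (271,176), two blue look-alikes at (309,197) and (270,220), and red at (370,165). The chargers are a small one at (120,135) and a bigger one at (150,250). I pick the green cell and the smaller charger, and confirm both in an enlarged crop.

```bash
cat > h.py <<'E'
import numpy as np, cv2
from scipy.spatial.transform import Rotation as Ro
from plant import arm, imaging
def K(c):
    f=192/np.tan(np.radians(c['fov_y']/2)); return np.array([[f,0,c['cx']],[0,f,c['cy']],[0,0,1.]])
def cloud(name,d,T=None):
    c=imaging.calibration(name); v,u=np.mgrid[0:384,0:512]
    p=cv2.undistortPoints(np.stack([u.ravel(),v.ravel()],1).astype(float)[:,None],K(c),c['distortion'])[:,0]
    P=np.c_[p,np.ones(len(p))]*d.reshape(-1,1)
    if name=='wrist': P=P@c['mount'][:3,:3].T+c['mount'][:3,3]; R,t=T
    else: R=Ro.from_euler('xyz',c['orientation']).as_matrix(); t=c['eye']
    P=P@R.T+t; P[d.ravel()==0]=np.nan
    return P.reshape(384,512,3)
def tool():
    s=arm.get_state(); return Ro.from_euler('xyz',s['tool_rot']).as_matrix(), s['eef_pos']
def snap(tag,name='wrist'):
    T=tool(); p,d=imaging.snapshot(name); cv2.imwrite(f'pics/{tag}.png',p[:,:,::-1]); P=cloud(name,d,T)
    np.savez(f'{tag}.npz',p=p,P=P,R=T[0],t=T[1]); return p,P
E
python3 - <<'E'
from h import *
p=np.load('top0c.npy');d=np.load('top0.npy');P=cloud('top',d);np.savez('top0.npz',p=p,P=P)
a=cv2.resize(p[80:190,70:180],None,fx=4,fy=4,interpolation=2);b=cv2.resize(p[130:240,230:340],None,fx=3.5,fy=3.5,interpolation=2)
b=cv2.copyMakeBorder(b,0,a.shape[0]-b.shape[0],0,0,0)
cv2.imwrite('pics/crop0.png',np.hstack([a[:,:400],b])[:,:,::-1])
for u,v in [(271,176),(281,176),(260,176),(200,130),(90,145),(110,130),(120,159),(145,120),(125,110),(300,90)]: print((u,v),P[v,u].round(1))
h=cv2.cvtColor(p,cv2.COLOR_RGB2HSV)
g=(h[...,0]>45)&(h[...,0]<80)&(h[...,1]>120)&(np.arange(384)[:,None]>150)&(np.arange(384)[:,None]<200)
y=(h[...,0]>18)&(h[...,0]<35)&(h[...,1]>120)
vv,uu=np.where(g);m=(uu>240)&(uu<300);G=P[vv[m],uu[m]];print('g',m.sum(),np.nanmean(G,0),np.nanmax(G[:,2]),uu[m].mean(),vv[m].mean())
vv,uu=np.where(y);m=(uu>250)&(uu<275)&(vv>160)&(vv<190);Y=P[vv[m],uu[m]];print('y',m.sum(),np.nanmean(Y,0))
E
```

```text
(271, 176) [485.1 -88.6  39. ]
(281, 176) [ 484.6 -110.6   38.6]
(260, 176) [486.2 -64.6  35.9]
(200, 130) [6.036e+02 7.120e+01 2.000e-01]
(90, 145) [551.1 286.7 103.2]
(110, 130) [584.5 249.   92.2]
(120, 159) [530.5 241.5  49.6]
(145, 120) [6.319e+02 2.007e+02 4.000e-01]
(125, 110) [650.7 241.6  22.2]
(300, 90) [ 696.3 -166.7   -2.2]
g 285 [487.8355786  -96.76052034  33.91588341] 40.611336271564255 274.47017543859647 174.98245614035088
y 98 [485.67243369 -68.13587382  33.53456651]
```

View pics/crop0.png

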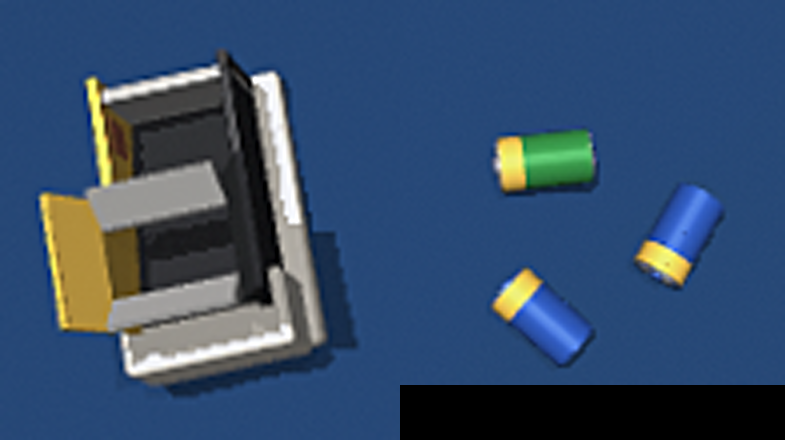

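Confirmed: the green sleeved cell lies roughly along y with its yellow end towards +y. The smaller charger has its hopper at the -x end and its yellow side at about +y, yawed by around 12°. I'll turn the tool and move towards the cell.

Emit:
arm_command(steps=[[[0,0,0],-7.1],[[0,0,0],-7.1],[[0,0,0],-7.1],[[0,0,0],-7.1],[[0,0,0],-7.1]], claw=0.085)

```text
time_s: 0.52
eef_pos: [209.5, -508.4, 404.2]
tool_rot: [-1.57, 0.001, -0.554]
wrist_force: [0.2, 1.0, -0.1]
width: 0.995
```

Emit:
arm_command(steps=[[[0,0,0],-7.1],[[0,0,0],-7.1],[[0,0,0],-7.1],[[0,0,0],-7.1],[[0,0,0],-7.1]])

```text
time_s: 0.93
eef_pos: [209.5, -508.4, 404.2]
tool_rot: [-1.57, 0.0, 0.065]
wrist_force: [0.5, 0.2, -0.1]
width: 0.998
```

Emit:
arm_command(steps=[[[0.02,0,0.034],0],[[0.02,0,0.034],0],[[0.02,0,0.034],0],[[0.02,0,0.034],0],[[0.02,0,0.034],0]])

```text
time_s: 1.35
eef_pos: [299.6, -331.2, 404.3]
tool_rot: [-1.57, 0.0, 0.058]
wrist_force: [1.0, 0.1, 0.7]
width: 0.995
```

Emit:
arm_command(steps=[[[0.02,0,0.034],0],[[0.02,0,0.034],0],[[0.02,0,0.034],0],[[0.02,0,0.034],0],[[0.02,0,0.034],0]])

```text
time_s: 1.77
eef_pos: [389.3, -155.3, 404.6]
tool_rot: [-1.571, 0.0, 0.059]
wrist_force: [0.4, -0.4, 0.6]
width: 0.991
```

Emit:
arm_command(steps=[[[0.02,0,0.025],0],[[0.02,0,0.025],0],[[0.02,0,0.02],0],[[0,0,0],0],[[0,0,0],0]])

```text
time_s: 2.18
eef_pos: [445.2, -82.8, 404.2]
tool_rot: [-1.57, 0.001, 0.063]
wrist_force: [-0.3, -0.6, 0.4]
width: 0.994
```

```bash
python3 - <<'E'
from h import *
p,P=snap('w1')
E
```

```text
(no output)
```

View pics/w1.png

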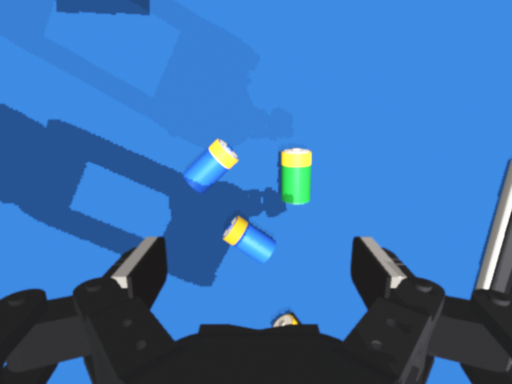

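The wrist view shows the green cell at (296,178) with its yellow end up in the image (+y), and the two blues at (210,165) and (250,239). Next I fit its pose.

```bash
cat >> h.py <<'E'
from scipy.optimize import least_squares
def fitcell(p,P,box):
    # box u0,u1,v0,v1 ; horizontal cylinder r=17 fit on surface points
    u0,u1,v0,v1=box; Q=P[v0:v1,u0:u1].reshape(-1,3); c=p[v0:v1,u0:u1].reshape(-1,3)
    h=cv2.cvtColor(c[None],cv2.COLOR_RGB2HSV)[0].astype(int)
    g=(h[:,0]>45)&(h[:,0]<80)&(h[:,1]>110); y=(h[:,0]>18)&(h[:,0]<38)&(h[:,1]>110)
    G,Y=Q[g],Q[y]; G=G[~np.isnan(G[:,0])];Y=Y[~np.isnan(Y[:,0])]
    A=np.r_[G,Y]; d=Y.mean(0)-G.mean(0); yaw0=np.arctan2(d[1],d[0]); m=A.mean(0)
    def f(x):
        a=np.array([np.cos(x[3])*np.cos(x[4]),np.sin(x[3])*np.cos(x[4]),np.sin(x[4])]); w=A-x[:3]; s=w@a
        return np.r_[np.linalg.norm(w-np.outer(s,a),axis=1)-17, 0.01*s.mean()]
    r=least_squares(f,[*(m-[0,0,12]),yaw0,0],loss='soft_l1'); x=r.x
    a=np.array([np.cos(x[3])*np.cos(x[4]),np.sin(x[3])*np.cos(x[4]),np.sin(x[4])])
    sg,sy=(G-x[:3])@a,(Y-x[:3])@a
    lo,hi=np.percentile(sg,1),np.percentile(sy,98); bd=(np.percentile(sg,98)+np.percentile(sy,2))/2
    return dict(n=(len(G),len(Y)),c=(x[:3]+a*(lo+hi)/2).round(1),c_band=(x[:3]+a*(bd-16)).round(1),yaw=np.degrees(x[3]).round(1),tilt=np.degrees(x[4]).round(1),len=(hi-lo).round(1),res=np.median(abs(r.fun)).round(2))
E
python3 - <<'E'
from h import *
for n,b in [('w1',(270,325,140,215)),('top0',(250,292,160,192))]:
    z=np.load(n+'.npz'); print(n,fitcell(z['p'],z['P'],b))
P=np.load('top0.npz')['P'][80:190,75:160].reshape(-1,3); 
for lo,hi in [(2,40),(40,95),(98,110),(110,125)]:
    q=P[(P[:,2]>lo)&(P[:,2]<hi)]; print(lo,hi,len(q),q.min(0).round(),q.max(0).round(),cv2.minAreaRect(q[:,:2].astype(np.float32)))
q=P[P[:,2]>8];print(cv2.minAreaRect(q[:,:2].astype(np.float32)))
E
```

```text
w1 {'n': (1003, 316), 'c': array([490.2, -90.7,  20.1]), 'c_band': array([490.4, -93.7,  20.1]), 'yaw': np.float64(94.8), 'tilt': np.float64(0.0), 'len': np.float64(56.1), 'res': np.float64(0.39)}
top0 {'n': (284, 100), 'c': array([489.8, -89.1,  20.6]), 'c_band': array([490. , -91.5,  20.6]), 'yaw': np.float64(94.6), 'tilt': np.float64(-0.2), 'len': np.float64(55.9), 'res': np.float64(0.75)}
2 40 1741 [468. 166.   2.] [734. 373.  40.] ((600.9310913085938, 269.6490173339844), (266.9301452636719, 206.02682495117188), 0.27450013160705566)
40 95 1860 [499. 190.  40.] [679. 307.  95.] ((588.8353271484375, 251.8751983642578), (169.0715789794922, 96.40193939208984), 10.80832576751709)
98 110 501 [514. 196.  98.] [603. 299. 110.] ((557.9271850585938, 246.6650390625), (77.9079818725586, 96.23157501220703), 9.83358383178711)
110 125 243 [514. 187. 110.] [603. 305. 118.] ((558.6311645507812, 246.15960693359375), (72.98458862304688, 110.5121841430664), 10.10172176361084)
((589.6304931640625, 251.20101928710938), (170.59939575195312, 111.60997772216797), 10.348451614379883)
```

Emit:
arm_command(steps=[[[0.015,0,-0.0043],-1.1],[[0.015,0.02,-0.0043],0],[[0.0141,0.03,-0.0043],0],[[0,0.035,0],0],[[0,0.035,0],0]])

```text
time_s: 2.65
eef_pos: [489.7, -95.4, 283.9]
tool_rot: [-1.572, -0.001, 0.076]
wrist_force: [0.5, -0.1, 0.2]
width: 0.993
```

Emit:
arm_command(steps=[[[0,0.02,0],0],[[0,0.01,0],0],[[0,0,0],0],[[0,0,0],0]])

```text
time_s: 2.98
eef_pos: [489.7, -94.6, 255.2]
tool_rot: [-1.571, 0.0, 0.077]
wrist_force: [0.8, 0.3, 0.3]
width: 0.996
```

```bash
python3 - <<'E'
from h import *
p,P=snap('w2'); s=arm.get_state(); print(s['eef_pos'],s['tool_rot'],s['width'])
print(fitcell(p,P,(200,330,90,330)))
E
```

```text
[490.13862701 -94.49907705 256.03351725] [-1.57192306 -0.00183333  0.07741217] 0.9941126896466883
{'n': (2938, 1126), 'c': array([489.9, -90.8,  20.1]), 'c_band': array([490.1, -93.3,  20.1]), 'yaw': np.float64(94.8), 'tilt': np.float64(0.1), 'len': np.float64(56.4), 'res': np.float64(0.31)}
```

View pics/w2.png

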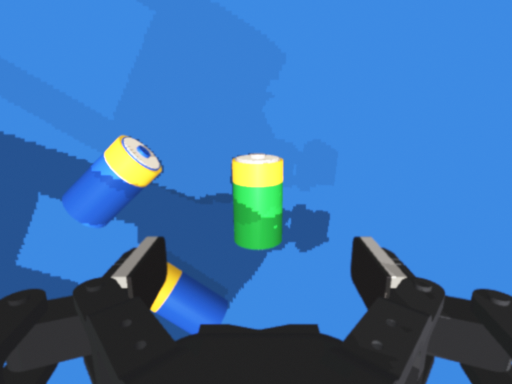

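The wrist image has the green cell centred at (258,200) between the fingers. I'll check clearance to the blue cell near the left finger at (190,300).

```bash
python3 - <<'E'
from h import *
z=np.load('top0.npz');P=z['P'][150:245,225:345].reshape(-1,3);q=P[P[:,2]>8]
import scipy.cluster.hierarchy as H
l=H.fcluster(H.linkage(q[:,:2]),8,'distance')
for k in set(l):
    a=q[l==k]
    if len(a)>20: print(len(a),a.min(0).round(),a.max(0).round(),cv2.boxPoints(cv2.minAreaRect(a[:,:2].astype(np.float32))).round().tolist())
E
```

```text
409 [ 472. -120.   12.] [507. -58.  41.] [[470.0, -59.0], [475.0, -121.0], [509.0, -118.0], [503.0, -56.0]]
413 [ 358. -115.   16.] [421. -53.  38.] [[357.0, -95.0], [382.0, -118.0], [423.0, -73.0], [399.0, -50.0]]
416 [ 407. -204.   11.] [ 471. -148.   38.] [[404.0, -173.0], [456.0, -205.0], [474.0, -176.0], [422.0, -144.0]]
```

Emit:
arm_command(steps=[[[0,0,0.003],-0.3],[[0,0.025,0],0],[[0,0.025,0],0],[[0,0.02,0],0],[[0,0.007,0],0]], claw=0.062)

```text
time_s: 3.45
eef_pos: [489.1, -90.3, 176.8]
tool_rot: [-1.57, 0.001, 0.084]
wrist_force: [-0.1, -0.2, 0.2]
width: 0.73
```

Emit:
arm_command(steps=[[[0,0,0],0],[[0,0,0],0]])

```text
time_s: 3.62
eef_pos: [490.1, -90.7, 178.8]
tool_rot: [-1.571, -0.001, 0.084]
wrist_force: [0.1, 0.3, 0.5]
width: 0.724
```

Lined up; close.

Emit:
arm_command(steps=[[[0,0.001,0],0],[[0,0,0],0],[[0,0,0],0],[[0,0,0],0],[[0,0,0],0]], claw=0.0)

```text
time_s: 4.03
eef_pos: [489.8, -90.8, 178.3]
tool_rot: [-1.572, -0.002, 0.084]
wrist_force: [-1.3, -0.7, 7.1]
width: 0.379
```

Emit:
arm_command(steps=[[[0,0,0],0],[[0,0,0],0],[[0,0,0],0]])

```text
time_s: 4.28
eef_pos: [489.8, -90.8, 178.3]
tool_rot: [-1.572, -0.002, 0.084]
wrist_force: [-3.1, 0.1, 7.5]
width: 0.38
```

Emit:
arm_command(steps=[[[0,-0.02,0],0],[[0,-0.035,0],0],[[0,-0.04,0],0],[[0,-0.04,0],0],[[0,-0.04,0],0]])

```text
time_s: 4.7
eef_pos: [488.9, -90.3, 354.1]
tool_rot: [-1.571, -0.0, 0.084]
wrist_force: [0.5, -0.7, -2.1]
width: 0.375
```

Emit:
arm_command(steps=[[[0,-0.025,0],-5.4],[[0.01,0,0.03],0],[[0.01,0,0.035],0],[[0.01,0,0.035],0],[[0.01,0,0.035],0]])

```text
time_s: 5.12
eef_pos: [504.6, 50.6, 377.7]
tool_rot: [-1.571, -0.002, 0.177]
wrist_force: [0.9, 0.1, -1.7]
width: 0.38
```

Emit:
arm_command(steps=[[[0.01,0,0.03],0],[[0.01,0,0.02],0],[[0,0,0],0],[[0,0,0],0]])

```text
time_s: 5.45
eef_pos: [515.6, 103.2, 377.1]
tool_rot: [-1.571, -0.0, 0.181]
wrist_force: [-0.1, 0.2, -0.6]
width: 0.375
```

```bash
python3 - <<'E'
from h import *
p,P=snap('w3'); s=arm.get_state(); print(s['eef_pos'],s['tool_rot'],s['width'],s['wrist_force'])
E
```

```text
[515.52354721 102.32477286 376.97363404] [-1.57132631e+00 -2.89012774e-05  1.79337353e-01] 0.37783231658583705 [ 0.2096062  -0.2314278  -1.87552381]
```

View pics/w3.png

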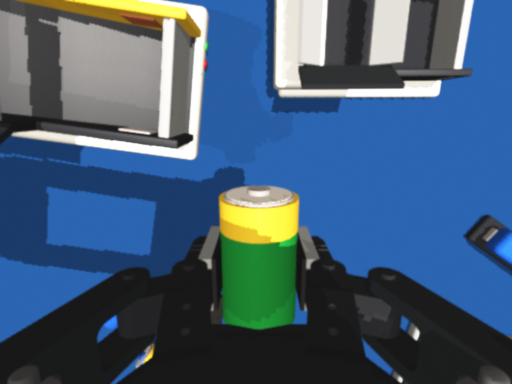

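The cell is held squarely, with the yellow end away at the top of the image (258,215). The bigger charger is at top left and the small one at top right (370,45). I move closer to see the whole hopper.

Emit:
arm_command(steps=[[[0.014,0,0.025],0],[[0.014,0,0.025],0],[[0.013,0,0.02],0],[[0,0,0],0],[[0,0,0],0]])

```text
time_s: 5.92
eef_pos: [543.9, 177.7, 376.6]
tool_rot: [-1.571, 0.001, 0.178]
wrist_force: [0.1, -1.0, -1.6]
width: 0.375
```

```bash
python3 - <<'E'
from h import *
p,P=snap('w4'); s=arm.get_state(); print(s['eef_pos'],s['tool_rot'],s['width'])
f=fitcell(p,P,(205,315,175,330));print(f)
E
```

```text
[543.67770998 177.15869448 376.49584964] [-1.57154819e+00  1.03190793e-03  1.77431295e-01] 0.3776889203781874
{'n': (6342, 2866), 'c': array([544.6, 179.5, 218.4]), 'c_band': array([545.3, 175.7, 218.4]), 'yaw': np.float64(100.2), 'tilt': np.float64(-0.1), 'len': np.float64(53.8), 'res': np.float64(0.29)}
```

View pics/w4.png

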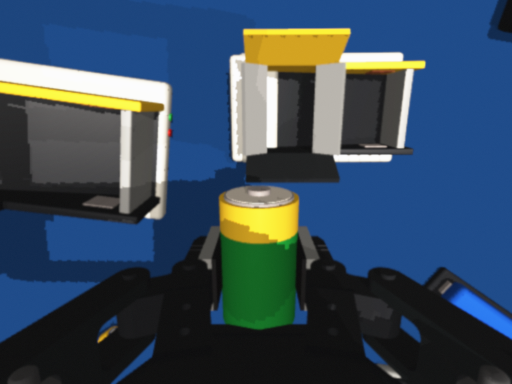

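```bash
python3 - <<'E'
from h import *
z=np.load('w4.npz');p=z['p'];P=z['P'];Q=P[20:190,225:430].reshape(-1,3)
for lo,hi in [(2,30),(99,108),(110,122),(98,122),(10,125)]:
    q=Q[(Q[:,2]>lo)&(Q[:,2]<hi)]; print(lo,hi,len(q),cv2.minAreaRect(q[:,:2].astype(np.float32)))
h=np.histogram(Q[:,2],bins=np.arange(-4,130,4));print(list(zip(h[1].astype(int),h[0])))
yaw=np.radians(10.2);a=np.array([np.cos(yaw),np.sin(yaw)]);b=np.array([-a[1],a[0]])
for n in ['w4','top0']:
    P=np.load(n+'.npz')['P']; Q=P[20:190,225:430].reshape(-1,3) if n=='w4' else P[80:190,75:160].reshape(-1,3)
    q=Q[Q[:,2]>111]; print(n,'tall walls a,b extents',np.percentile(q[:,:2]@a,[.5,99.5]),np.percentile(q[:,:2]@b,[.5,99.5]),q[:,2].max())
    q=Q[(Q[:,2]>100)&(Q[:,2]<106)]; s=q[:,:2]@a;print(np.histogram(s,bins=np.arange(s.min()//2*2,s.max()+2,4)))
print([558.3,246.4]@np.c_[a,b])
E
```

```text
2 30 4150 ((609.761962890625, 261.70538330078125), (191.44642639160156, 153.15737915039062), 10.521296501159668)
99 108 3672 ((559.127197265625, 244.49850463867188), (77.56724548339844, 93.80146026611328), 10.316530227661133)
110 122 2042 ((559.5763549804688, 244.46908569335938), (72.042724609375, 107.30226135253906), 10.420025825500488)
98 122 6556 ((559.0794067382812, 244.39231872558594), (77.56631469726562, 107.29601287841797), 10.463400840759277)
10 125 23552 ((591.6387329101562, 250.33038330078125), (170.18894958496094, 108.65617370605469), 10.13177490234375)
[(np.int64(-4), np.int64(8480)), (np.int64(0), np.int64(2464)), (np.int64(4), np.int64(0)), (np.int64(8), np.int64(131)), (np.int64(12), np.int64(790)), (np.int64(16), np.int64(950)), (np.int64(20), np.int64(1094)), (np.int64(24), np.int64(1027)), (np.int64(28), np.int64(250)), (np.int64(32), np.int64(213)), (np.int64(36), np.int64(1184)), (np.int64(40), np.int64(1368)), (np.int64(44), np.int64(1018)), (np.int64(48), np.int64(1914)), (np.int64(52), np.int64(332)), (np.int64(56), np.int64(763)), (np.int64(60), np.int64(1108)
[... 530 characters left out ...]
7.8229579  629.09648879] [ 88.04949413 194.95544298] 220.80137681747757
(array([363, 435,  70,  75,  77,  67,  71,  68,  71,  74,  70,  65,  64,
        67,  66,  66,  62, 136, 596, 166]), array([554., 558., 562., 566., 570., 574., 578., 582., 586., 590., 594.,
       598., 602., 606., 610., 614., 618., 622., 626., 630., 634.]))
top0 tall walls a,b extents [556.94053094 629.06182579] [ 88.88605227 197.86293627] 118.10521764819737
(array([32, 61, 13,  8,  8,  7,  3,  7,  7,  4,  6,  6,  5,  6, 10,  6,  5,
       12, 63, 34]), array([552., 556., 560., 564., 568., 572., 576., 580., 584., 588., 592.,
       596., 600., 604., 608., 612., 616., 620., 624., 628., 632.]))
[593.11008794 143.63938728]
```

Emit:
arm_command(steps=[[[0.009,0,0.02],0],[[0.009,0,0.024],0],[[0.0086,0,0.02],0],[[0,0.01,0],0],[[0,0.02,0],0]])

```text
time_s: 6.38
eef_pos: [559.4, 245.4, 348.8]
tool_rot: [-1.571, -0.005, 0.178]
wrist_force: [1.6, 0.1, -1.1]
width: 0.378
```

Emit:
arm_command(steps=[[[0,0.025,0],0],[[0,0.015,0],0],[[0,0.01,0],0],[[0,0,0],0],[[0,0,0],0]])

```text
time_s: 6.8
eef_pos: [558.7, 244.8, 296.7]
tool_rot: [-1.571, 0.001, 0.177]
wrist_force: [0.3, -0.3, -1.7]
width: 0.375
```

```bash
python3 - <<'E'
from h import *
p,P=snap('w5'); s=arm.get_state(); print(s['eef_pos'],s['tool_rot'],s['width'])
print(fitcell(p,P,(218,300,190,330)))
Q=P[0:190].reshape(-1,3);Q=Q[(Q[:,2]>100)&(Q[:,2]<107)];print(len(Q),cv2.minAreaRect(Q[:,:2].astype(np.float32)))
p2,P2=snap('s5','scene'); p3,_=snap('t5','top')
cv2.imwrite('pics/c5.png',np.hstack([cv2.resize(p2[80:230,280:430],(400,400)),cv2.resize(p3[80:190,60:170],(400,400))])[:,:,::-1])
E
```

```text
[559.09000329 245.17199405 297.59956392] [-1.57095206e+00 -1.14457163e-03  1.76918452e-01] 0.37864355320338466
{'n': (6417, 2882), 'c': array([559.5, 245.9, 138.5]), 'c_band': array([560. , 242.8, 138.5]), 'yaw': np.float64(100.1), 'tilt': np.float64(0.0), 'len': np.float64(55.3), 'res': np.float64(0.29)}
1267 ((552.947998046875, 277.7156982421875), (77.20020294189453, 23.977371215820312), 10.145535469055176)
```

View pics/w5.png

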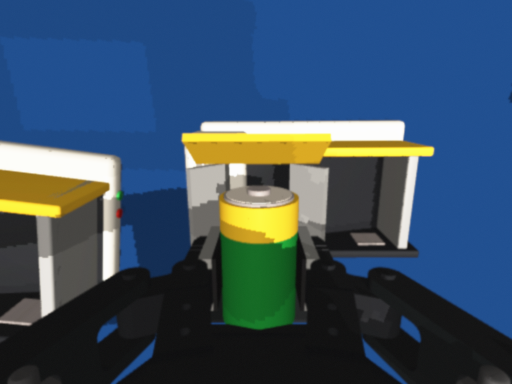

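View pics/c5.png

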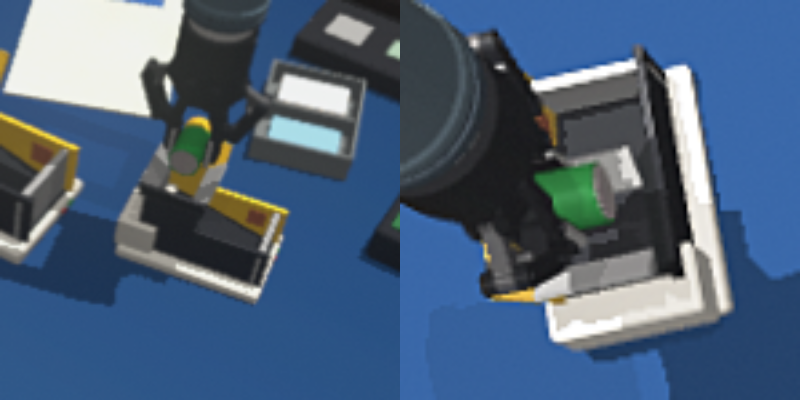

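The cell is centred over the hopper: the yellow wall spans columns 184–330, the cell sits at 259, and its yellow end faces the yellow side. Its axis is level (tilt 0.0°, yaw 100.1°, needed 100.2°). I lower it 10 mm and release.

Emit:
arm_command(steps=[[[0,0.005,0],0],[[0,0.005,0],0],[[0,0,0],0],[[0,0,0],0]])

```text
time_s: 7.28
eef_pos: [558.4, 246.0, 286.3]
tool_rot: [-1.571, 0.001, 0.178]
wrist_force: [0.2, -0.0, -1.0]
width: 0.375
```

Emit:
arm_command(steps=[[[0,0,0],0],[[0,0,0],0],[[0,0,0],0],[[0,0,0],0],[[0,0,0],0]], claw=0.085)

```text
time_s: 7.7
eef_pos: [558.7, 246.0, 287.0]
tool_rot: [-1.571, -0.0, 0.178]
wrist_force: [0.3, 0.5, -0.5]
width: 0.999
```

Emit:
arm_command(steps=[[[0,0,0],0],[[0,-0.01,0],0],[[0,-0.03,0],0],[[0,-0.04,0],0],[[0,-0.03,0],0]])

```text
time_s: 8.12
eef_pos: [558.6, 246.0, 399.8]
tool_rot: [-1.571, -0.001, 0.178]
wrist_force: [0.4, 0.8, 1.0]
width: 0.993
```

Emit:
arm_command(steps=[[[0,0,-0.04],0],[[0,0,-0.04],0],[[0,0,-0.03],0],[[0,0,0],0],[[0,0,0],0]])

```text
time_s: 8.53
eef_pos: [578.4, 136.1, 397.6]
tool_rot: [-1.571, -0.001, 0.175]
wrist_force: [-0.1, 1.2, -0.4]
width: 0.996
```

```bash
python3 - <<'E'
from h import *
p,P=snap('w6');p2,P2=snap('s6','scene'); p3,P3=snap('t6','top')
cv2.imwrite('pics/c6.png',np.hstack([cv2.resize(p2[120:200,310:390],(380,380)),cv2.resize(p3[80:190,60:170],(400,380))])[:,:,::-1])
h=np.c_[[*arm.get_state()['eef_pos']]].T;print(h)
E
```

```text
[[577.91395463 138.47118541 397.07168467]]
```

View pics/w6.png

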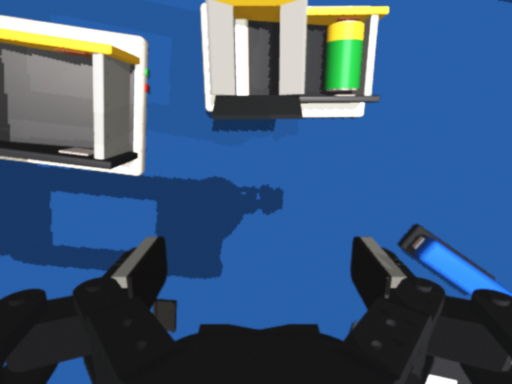

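View pics/c6.png

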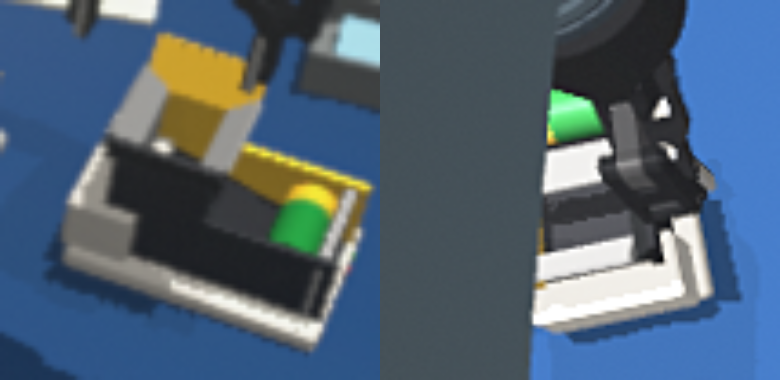

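In the wrist image (345,55) the green cell lies in the cradle against the stop wall, yellow end to the yellow side. I'll check its pose and that red is untouched, after a short settle.

Emit:
arm_command(steps=[[[0,0,0],0],[[0,0,0],0],[[0,0,0],0],[[0,0,0],0],[[0,0,0],0]])

```text
time_s: 9.1
eef_pos: [578.0, 138.1, 396.7]
tool_rot: [-1.571, 0.0, 0.179]
wrist_force: [0.8, 0.7, -0.6]
width: 0.994
```

```bash
python3 - <<'E'
from h import *
p,P=snap('w7');f=fitcell(p,P,(322,368,20,100));print(f)
yaw=np.radians(10.2);R=np.array([[np.cos(yaw),np.sin(yaw)],[-np.sin(yaw),np.cos(yaw)]])
o=np.array([559.2,245])-R.T@[-30,0];print('in charger',R@(f['c'][:2]-o))
p2,P2=snap('s7','scene')
for n in ['scene0c.npy','s7.npz']:
    q=np.load(n);q=q if n[-1]=='y' else q['p'];h=cv2.cvtColor(q,cv2.COLOR_RGB2HSV)
    m=((h[...,0]<6)|(h[...,0]>174))&(h[...,1]>180)&(h[...,2]>80);v,u=np.where(m[265:310,190:230]);print(n,len(u),u.mean()+190,v.mean()+265)
print(arm.get_state()['time_s'],arm.get_state()['wrist_force'])
E
```

```text
{'n': (1733, 807), 'c': array([642. , 263.2,  38.3]), 'c_band': array([642.9, 258.5,  38.3]), 'yaw': np.float64(100.5), 'tilt': np.float64(-0.3), 'len': np.float64(60.8), 'res': np.float64(0.45)}
in charger [54.71433861  3.24974357]
scene0c.npy 200 210.095 289.015
s7.npz 200 210.095 289.015
9.2 [-0.20251832 -0.6517731   0.49374843]
```

The cell lies at x 54.7, z 38.3, level, against a nominal x 55, z 39. Red hasn't moved.

```bash
python3 -c "
from plant import arm; print(arm.finish_job())"
```

```text
the job is handed in; nothing more can be done
None
```

The green cell is in the smaller charger's cradle, yellow end towards the yellow side, and I handed the job in at about 9.2 s. I gripped it across the middle and held it level about 25 mm above the hopper mouth. After I let go it dropped through and slid out by itself, and I backed the arm away.

- **Cell in cradle:** my last fit puts its axis at x 54.7, z 38.3 mm in the charger frame (nominal 55 and 39). Tilt is -0.3° and yaw 100.5° (expected about 100.2°).
- **Red cell:** its pixels in the scene camera are identical before and after, so it has not moved.
- **Forces:** wrist readings stayed under about 8 N, and the open gripper was touching nothing at hand-in.
- **Disagreements:** the top and wrist cameras differed by about 2 mm on the hopper's y position. The two estimates of the cell's position along its own axis differed by 2–5 mm. Both were well inside the hopper's slack, and no check failed.

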